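# Close up the driver-bit case

## Robot

A 7-joint arm with a two-finger parallel gripper is mounted at the origin on the work surface. World frame = base frame: x ahead of the robot, y to its left, z up, the work surface at z = 0. Lengths are in mm, angles in rad, forces in N, time in s.
With the tool pointing down it reaches from about 400 to 875 mm from the base axis. Payload 19.3 kg.
Tool frame: the origin (TCP) lies between the finger pads; the fingertips stand 22 mm ahead of it and the grasp point (between the pads) lies 3 mm ahead of it; x points along the fingers, y is the direction in which the jaws open and shut, and the axes are right-handed (so a half turn about x gives the same grasp; the last joint's range is limited). The gripper opens to 85 mm and grips with 20 to 120 N. Pads are 22 mm wide; open, the fingers measure 114 mm over their backs; the gripper's body (76 mm by 85 mm) begins 54 mm behind the grasp point. The pads swing forward as they close: fully open they stand 13 mm farther back than shut.
Start: joints at [-1.364, 0.521, -0.036, 1.599, 0.021, 1.021, -0.113], TCP at [170.819, 601.196, 253.291] pointing down, gripper open.
Joint ranges: [-2.91, 2.91], [-0.3, 2.13], [-1.5, 1.42], [0.17, 2.43], [-1.26, 4.41], [0.16, 1.93], [-2.52, 2.52]. Speed limits (rad/s): [1.89, 1.89, 2.39, 2.39, 3.01, 3.01, 3.01].

## Interface

Orientations are given as a 3x3 rotation matrix whose columns are the frame's x, y, z axes.
In Python, from rig import bot gives the robot as it stands.
- The arm moves only by the tool apply_moves, never from a script. Its argument "targets" is a list of rows, each an object with "hand": the opening, from -1 (shut) to 1 (fully open); "delta_pos": the shift along the tool's x, y, z in units of 30 mm (1.0 is 30 mm), a list of three; "twist": the turn, a rotation vector about the tool's x, y, z in units of 5 degrees (1.0 is 5 degrees), a list of three. In form: [{"hand": hand, "delta_pos": [tx, ty, tz], "twist": [rx, ry, rz]}, ...]. A call has 1 to 12 rows; each row is the pose to reach, as a shift and turn from the pose commanded when the call began, along the tool's axes at that moment; what a row does not reach only later rows make up. A row lasts 1/12 s, in which the tool goes at most 41.7 mm and 7.16 degrees, less where a joint would pass 70% of its speed; a pose out of reach is approached as far as the arm can. A call with a gripper value outside its range is refused whole. The fingers move at their own pace and stop on an object; "squeeze" is the grip in N (left out, the last holds). Time passes only in rows, so rows that repeat a pose let the fingers close. It gives the time, the measured TCP pose, the force and the opening at its end, in the units of the state.
- bot.get_state(): the state, without advancing time (a new reading comes with each control period).
- bot.capture(name): name is "scene" or "side" or "wrist"; returns a dict with "pixels" (480x640x3 uint8, blue, green, red), "range_z" (480x640 float32, mm along the optical axis (not along the pixel's ray), 0 where there is no reading), "mtx" (3x3 intrinsics, pixels), "rvec" (rotation vector, rad) and "tvec" (3), from world to camera coordinates, as OpenCV has them; the wrist camera has in their place "T_tool_cam" (4x4, takes a point from camera to tool coordinates, whose origin is the TCP and whose axes are the tool frame's). Camera axes: x right, y down, z forward; pixel columns grow to the right and rows downward; lengths in mm; the calibration is good to about 2 mm. A picture is of the moment at which its call begins: read the wrist's pose just before it.
- bot.close_job(): hands the job in, once; it reports no verdict.
The state is a dict: "time_s": time; "q": joint angles; "qd": joint speeds; "tau": joint torques, N m; "tcp_pos": TCP position; "orientation": TCP orientation; "contact_force": force on the tool from outside, world axes, zero at the start; "wrist_torque": the same for the moment, N m; "opening": opening from 0.0 (shut) to 1.0 (fully open).
Only numpy, scipy, OpenCV 4.12 (cv2) and the standard library are available. Lean on these libraries where they do the work, as an engineer would, in place of code of your own. Each camera call takes 0.05 s, during which the arm holds its last target.

## Task

Close up the grey bit case on the bench. With the fingertips, first push the upright black bit flap inside it down until it lies flat in the case, and after that swing the open cover over and press it gently, without slamming it, until it is fully shut. Only push, do not squeeze or grip anything, and leave the plugs, tools and other things around the case standing and lying where they are.

Things in the scene. Friction and masses are not known exactly. Their poses are not given: they have to be found in the camera images.
- case: grey open plastic case fixed to the bench, 220 mm along its x, 200 mm along its y, 70 mm tall, walls 5 mm. Origin at the centre of its underside; at yaw 0 its x points away from the robot, its y to the left, z up. The flap is hinged along the inside of its -x (front) wall, the cover along its +y (left) rim
- flap (a joint): angle of the bit flap: 0 = flat in the case, pointing along the case's +x, just below the rim, against a firm stop; 1.57 = upright at the front of the case. Starts at 1.35 to 1.65, stop at 1.75. Stays where it is left (friction 0.2 N m, no springback): push its plain face towards the case's +x and then down, about 2 N at the free edge
- flap_hinge (a point): middle of the flap's hinge line, which runs along the case's y, 100 mm in front of (-x) and 44 mm above the case's origin. x of this frame runs along the flap from the hinge to the free edge, z out of its plain face, which lies 8 mm from the hinge line
- flap_edge (a point): middle of the flap's free edge on its plain face. The flap is a black plate 135 mm from hinge to this edge, 165 mm wide, 8 mm thick, 0.1 to 0.16 kg. The plain face looks to the case's -x when upright and up when flat (then 52 mm above the bench); rows of steel driver bits are clipped to the other face
- lid (a joint): angle of the cover: 0 = fully shut on the case, against a firm stop, no latch; 1.57 = upright. Starts at 1.6 to 1.85, leaning a little out to the case's +y; stop at 2.0. Stays where it is left (friction 0.5 N m, no springback): push its outer face towards the case's -y and then down, 3 to 5 N near the free edge. It cannot close over the upright flap: they collide
- lid_hinge (a point): middle of the cover's hinge line, which runs along the case's x, 100 mm to the left (+y) and 70 mm above the case's origin. The -y of this frame runs along the cover from the hinge to the free edge, z out of its outer face, which lies 8 mm from the hinge line
- lid_edge (a point): middle of the cover's free edge on its outer face. The cover is a grey plate 220 mm along the case's x, 200 mm from hinge to this edge, 8 mm thick, 0.18 to 0.33 kg. The outer face looks to the case's +y when upright and up when shut; this point is 78 mm above the bench when shut, about 270 mm when upright
- plug_a: mains plug, black round body 39 mm across and 36 mm tall standing on its cable end, two 19 mm brass pins pointing up (55 mm in all); origin at the centre of its underside. Bystander: leave it standing where it is (to the left of the case, outside the open cover)
- plug_b: mains plug, black round body 39 mm across and 36 mm tall standing on its cable end, two 19 mm brass pins pointing up (55 mm in all); origin at the centre of its underside. Bystander: leave it standing where it is (right of the case, towards the robot)
- plug_c: mains plug, black round body 39 mm across and 36 mm tall standing on its cable end, two 19 mm brass pins pointing up (55 mm in all); origin at the centre of its underside. Bystander: leave it standing where it is (right of the case, away from the robot)
- connector: round black cable connector standing upright beyond the case, 34 mm across, 85 mm tall; origin at the centre of its underside. Bystander: leave it standing where it is
- pliers: pliers with red handles lying on the bench, 165 mm long, about 56 mm wide, 12 mm tall; origin near the middle, x towards the jaws. Bystander: leave in place
- screwdriver: screwdriver lying on the bench along its x, under 40 mm tall; origin under its middle. Bystander: leave in place

How it is judged:
By the outcome, as a careful person would: the job done as asked, in the order asked, and still so for the second after the job is handed in, with the robot touching nothing.
It also fails if it takes over 51 s, if anything falls off the work surface, if the arm or the gripper's body presses on something with over 40 N, if the wrist force passes 120 N, or if a joint passes its speed limit or range.

## Working session

There is one attempt and no reset: what is moved stays moved. The work goes in short steps, Python scripts to look and compute and a tool call to move; the robot and the scene stay as the last step left them, time stands still between calls to the robot, and variables do not carry over. Pictures are saved under pics/ and viewed, and the job is handed in when it is done.

Besides the shell and the picture viewer there is one more tool, called as name(argument=value, ...) on one line, values as JSON. apply_moves: Moves the arm, as the interface text tells. Its arguments: {"type":"object","properties":{"targets":{"type":"array","items":{"type":"object","properties":{"hand":{"type":"number"},"delta_pos":{"type":"array","items":{"type":"number"}},"twist":{"type":"array","items":{"type":"number"}}}}},"squeeze":{"type":"number"}},"required":["targets"]}

```bash
ls; mkdir -p pics; python3 - <<'E'
from rig import bot
import cv2,numpy as np,pickle
s=bot.get_state();print({k:np.round(v,3).tolist() for k,v in s.items()})
d={}
for n in("scene","side"):
    c=bot.capture(n);d[n]=c;cv2.imwrite(f"pics/{n}0.png",c["pixels"])
    print(n,c["mtx"].tolist(),np.ravel(c["rvec"]),np.ravel(c["tvec"]))
pickle.dump(d,open("c0.pkl","wb"))
E
```

```text
pics
{'time_s': 0.0, 'q': [-1.364, 0.522, -0.036, 1.6, 0.021, 1.021, -0.113], 'qd': [-0.001, -0.0, 0.001, 0.002, -0.001, -0.001, 0.002], 'tau': [-0.001, -92.712, 1.979, -36.994, 0.018, 0.008, -0.0], 'tcp_pos': [170.729, 600.906, 252.725], 'orientation': [[-0.0, 0.273, 0.962], [-0.001, 0.962, -0.273], [-1.0, -0.001, 0.0]], 'contact_force': [-0.461, -0.627, -0.57], 'wrist_torque': [-0.046, -0.016, -0.005], 'opening': 1.0}
scene [[435.29530225724295, 0.0, 324.85977704825166], [0.0, 435.29530225724295, 243.05665066977323], [0.0, 0.0, 1.0]] [ 1.79368551  2.07822864 -0.55970088] [ 105.57632108 -467.07853562 1331.27731565]
side [[484.0225596462934, 0.0, 317.92232907228674], [0.0, 484.0225596462934, 242.63288546631813], [0.0, 0.0, 1.0]] [ 1.68671393  1.95789392 -0.69747227] [ 133.95859295 -417.71334074 1671.21974728]
```

View pics/scene0.png

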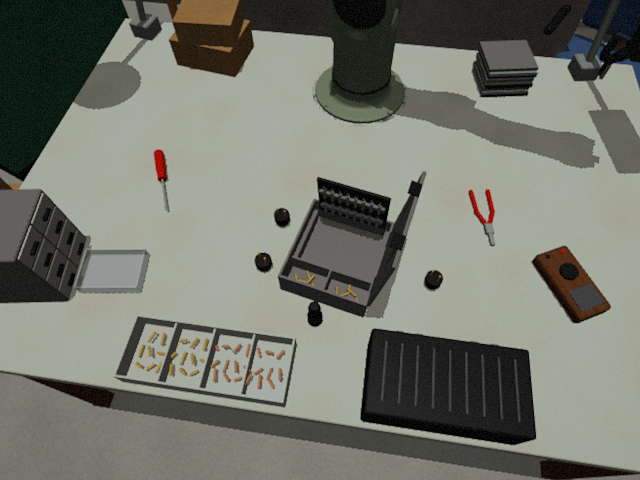

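View pics/side0.png

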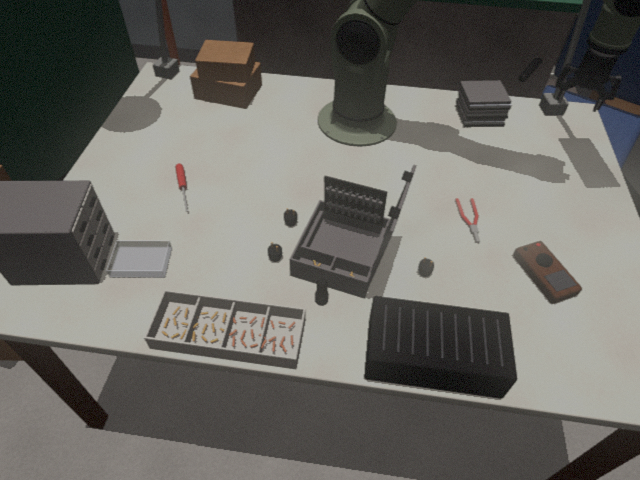

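The scene view shows the case around px (345,245), with the black flap upright at (352,203) on the robot side and the cover open on the right at about (400,240). plug_a is at (434,279), plug_b and plug_c at (282,216) and (263,262), and the connector at (314,313). Next I'll enlarge this and take the depth.

```bash
cat > h.py <<'E'
import numpy as np,cv2,pickle
def world(c):
    R=cv2.Rodrigues(np.array(c["rvec"],float))[0];t=np.ravel(c["tvec"]);z=c["range_z"].astype(float)
    v,u=np.mgrid[:480,:640];K=c["mtx"]
    P=np.stack([(u-K[0,2])/K[0,0]*z,(v-K[1,2])/K[1,1]*z,z],-1)
    W=(P-t)@R; W[z<=0]=np.nan
    return W
def proj(c,p):
    return cv2.projectPoints(np.atleast_2d(np.array(p,float)),np.array(c["rvec"],float),np.array(c["tvec"],float),np.array(c["mtx"]),None)[0][:,0]
E
python3 - <<'E'
from h import *
d=pickle.load(open("c0.pkl","rb"))
c=d["scene"];W=world(c)
im=c["pixels"][150:340,230:470];cv2.imwrite("pics/crop0.png",cv2.resize(im,None,fx=3.2,fy=3.2,interpolation=cv2.INTER_CUBIC))
for n,(u,v) in dict(plug_a=(434,279),plug_b=(282,216),plug_c=(263,262),conn=(314,305),conn2=(315,318),flaptopL=(320,180),flaptopR=(388,197),rimFR=(311,208),rimBR=(281,281),rimBL=(363,308),lidtop=(422,176),floor=(340,240)).items(): print(n,np.round(W[v,u]))
# lid points: cluster
m=(W[...,2]>95)&(W[...,2]<330)&(abs(W[...,0]-600)<250)&(abs(W[...,1])<250)
v,u=np.nonzero(m);print(u.min(),u.max(),v.min(),v.max(),m.sum())
E
```

```text
plug_a [624. 233.  32.]
plug_b [ 510. -136.   36.]
plug_c [ 640. -155.   36.]
conn [747. -18.  87.]
conn2 [759. -15.  46.]
flaptopL [498. -43. 177.]
flaptopR [388. 117.  -1.]
rimFR [498. -66.  68.]
rimBR [ 688. -102.   51.]
rimBL [726.  82.  55.]
lidtop [529. 159. 266.]
floor [538.  10.   4.]
316 449 172 373 6003
```

View pics/crop0.png

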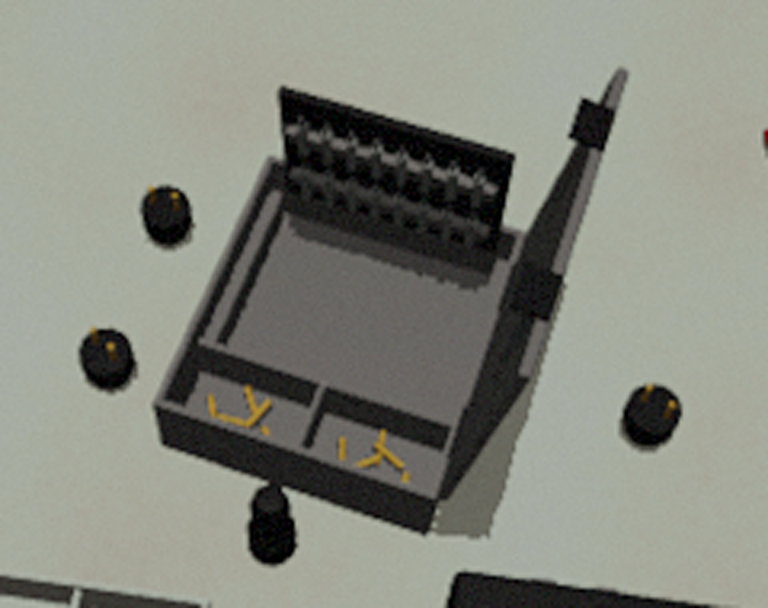

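```bash
cat >> h.py <<'E'
def ray(c,u,v,z):
    R=cv2.Rodrigues(np.array(c["rvec"],float))[0];t=np.ravel(c["tvec"]);K=c["mtx"]
    d=R.T@np.array([(u-K[0,2])/K[0,0],(v-K[1,2])/K[1,1],1]);o=-R.T@t
    return o+d*(z-o[2])/d[2]
E
python3 - <<'E'
from h import *
d=pickle.load(open("c0.pkl","rb"))
c=d["scene"];W=world(c)
for n,p in dict(BR=(157,403),BL=(440,498),FR=(272,158),FL=(525,232)).items():
    print(n,ray(c,230+p[0]/3.2,150+p[1]/3.2,70))
print('bottom', ray(c,230+161/3.2,150+443/3.2,0),ray(c,230+428/3.2,150+533/3.2,0))
for cc in d.values():
    W=world(cc)
    m=(abs(W[...,2]-70)<6)&(abs(W[...,0]-600)<140)&(abs(W[...,1])<140)
    P=W[m][:,:2]; print(len(P),cv2.minAreaRect(P.astype(np.float32)),P.min(0),P.max(0))
    # flap
    m=(W[...,2]>90)&(W[...,2]<200)&(W[...,0]<570)&(W[...,0]>450)&(abs(W[...,1]-20)<100)
    P=W[m];print('flap',len(P),P.min(0),P.max(0));
    e=P[P[:,2]>165];print(e[e[:,1].argmin()],e[e[:,1].argmax()],P[:,2].max())
    for z in range(90,200,15):
        q=P[abs(P[:,2]-z)<8]
        if len(q)>10: print(z,np.median(q,0).round(1),len(q))
    m=(W[...,2]>95)&(W[...,2]<330)&(W[...,0]>400)&(W[...,0]<740)&(W[...,1]>70)&(W[...,1]<230)
    P=W[m];q=P.mean(0);n=np.linalg.svd(P-q)[2][2];print('lid',len(P),q,n,P.min(0),P.max(0))
E
```

```text
BR [ 684.97994262 -105.06038011   70.        ]
BL [725.19785253  90.32449385  70.        ]
FR [473.56364608 -60.33137697  70.        ]
FL [511.7582942  131.02602556  70.        ]
bottom [ 683.56143472 -108.99805045    0.        ] [723.31598757  87.65740137   0.        ]
891 ((599.25537109375, 13.265632629394531), (207.44369506835938, 222.5707550048828), 78.63139343261719) [ 470.33773808 -109.16723732] [727.61782773 129.00857955]
flap 1742 [488.85536489 -52.49343377  90.04565352] [534.89279318 110.52392364 181.9202008 ]
[495.05053354 -52.49343377 175.6683022 ] [525.75473658 109.35849148 173.56683633] 181.920200801198
90 [510.4  35.7  94. ] 158
105 [509.5  33.4 103.4] 227
120 [514.2  35.6 118.9] 117
135 [518.   32.4 138.3] 286
150 [514.6  28.8 148.3] 439
165 [513.4  30.5 164.2] 323
180 [512.2  31.5 177.1] 317
lid 2043 [619.01577009 118.36887274 205.27305439] [ 0.06364896  0.96334263 -0.26061424] [513.7664563   70.21391362  95.13187723] [733.34283256 164.23606304 275.72695771]
714 ((596.996826171875, 11.042488098144531), (208.1591033935547, 223.31224060058594), 78.58277130126953) [ 467.95706485 -111.20658974] [724.71476797 126.62344022]
flap 1597 [484.00406379 -52.86002563  90.01274941] [532.82304586 108.93643784 183.1156251 ]
[487.98358674 -52.86002563 177.16574151] [525.44652288 107.02368215 171.07177429] 183.1156251024392
90 [508.1  36.   94.1] 128
105 [505.   30.5 103.7] 272
120 [508.1  32.5 120. ] 162
135 [515.3  31.5 137.3] 195
150 [512.4  26.5 148.7] 362
165 [511.1  29.5 164.6] 294
180 [509.9  28.5 178.4] 271
lid 1119 [611.48081963 111.38432198 202.56613713] [-0.03574787 -0.95714547  0.28739282] [510.16108346  70.31533271  95.12515397] [731.7801142  162.06638151 276.89769237]
```

apply_moves(targets=[{"hand": -1,"delta_pos": [0,-0.7,0.9],"twist": [-0.1,0,0]},{"hand": -1,"delta_pos": [0,-1.4,1.8],"twist": [-0.2,0,0]},{"hand": -1,"delta_pos": [0,-2.1,2.7],"twist": [-0.3,0,0]},{"hand": -1,"delta_pos": [0,-2.8,3.6],"twist": [-0.4,0,0]},{"hand": -1,"delta_pos": [0,-3.5,4.5],"twist": [-0.5,0,0]},{"hand": -1,"delta_pos": [0,-4.2,5.4],"twist": [-0.6,0,0]},{"hand": -1,"delta_pos": [0,-4.9,6.2],"twist": [-0.7,0,0]},{"hand": -1,"delta_pos": [0,-5.6,7.0],"twist": [-0.8,0,0]},{"hand": -1,"delta_pos": [0,-6.2,7.6],"twist": [-0.9,0,0]},{"hand": -1,"delta_pos": [0,-6.4,8.0],"twist": [-0.9,0,0]},{"hand": -1,"delta_pos": [0,-6.4,8.0],"twist": [-0.9,0,0]}])

```text
time_s: 1.02
tcp_pos: [351.2, 348.4, 253.3]
orientation: [[0.001, 0.201, 0.98], [-0.001, 0.98, -0.201], [-1.0, -0.001, 0.001]]
contact_force: [0.5, -0.0, 0.5]
opening: 0.0
```

apply_moves(targets=[{"hand": -1,"delta_pos": [0,-0.8,0.4],"twist": [0,0,0]},{"hand": -1,"delta_pos": [0,-1.7,0.8],"twist": [0,0,0]},{"hand": -1,"delta_pos": [0,-2.6,1.2],"twist": [0,0,0]},{"hand": -1,"delta_pos": [0,-3.5,1.6],"twist": [0,0,0]},{"hand": -1,"delta_pos": [0,-4.4,2.0],"twist": [0,0,0]},{"hand": -1,"delta_pos": [0,-5.3,2.5],"twist": [0,0,0]},{"hand": -1,"delta_pos": [0,-6.2,2.9],"twist": [0,0,0]},{"hand": -1,"delta_pos": [0,-7.1,3.3],"twist": [0,0,0]},{"hand": -1,"delta_pos": [0,-8.0,3.8],"twist": [0,0,0]},{"hand": -1,"delta_pos": [0,-8.9,4.2],"twist": [0,0,0]},{"hand": -1,"delta_pos": [0,-9.7,4.6],"twist": [0,0,0]},{"hand": -1,"delta_pos": [0,-9.9,4.7],"twist": [0,0,0]}])

```text
time_s: 2.02
tcp_pos: [429.5, 29.1, 253.3]
orientation: [[0.0, 0.2, 0.98], [-0.001, 0.98, -0.2], [-1.0, -0.001, 0.0]]
contact_force: [-0.3, -0.0, -0.4]
opening: -0.001
```

```bash
cat >> h.py <<'E'
def snap(tag,names=("scene",)):
    from rig import bot
    s=bot.get_state();o=np.array([598.5,13.3]);a=np.radians(-11.5)
    ex=np.array([np.cos(a),np.sin(a)]);ey=np.array([-ex[1],ex[0]])
    p=np.array(s["tcp_pos"]);print("t",s["time_s"],"tcp",p.round(1),"local",round((p[:2]-o)@ex,1),round((p[:2]-o)@ey,1),"tipz",p[2]-22,"F",np.round(s["contact_force"],1))
    for n in names:
        c=bot.capture(n);pickle.dump(c,open(f"{tag}_{n}.pkl","wb"))
        im=c["pixels"]
        if n!="wrist": im=cv2.resize(im[100:340,200:520],None,fx=2.5,fy=2.5,interpolation=cv2.INTER_CUBIC)
        cv2.imwrite(f"pics/{tag}_{n}.png",im)
E
python3 -c "
from h import *
snap('a')"
```

```text
t 2.0167 tcp [429.5  29.1 253.3] local -168.8 -18.2 tipz 231.32947398696848 F [-0.3 -0.  -0.4]
```

View pics/a_scene.png

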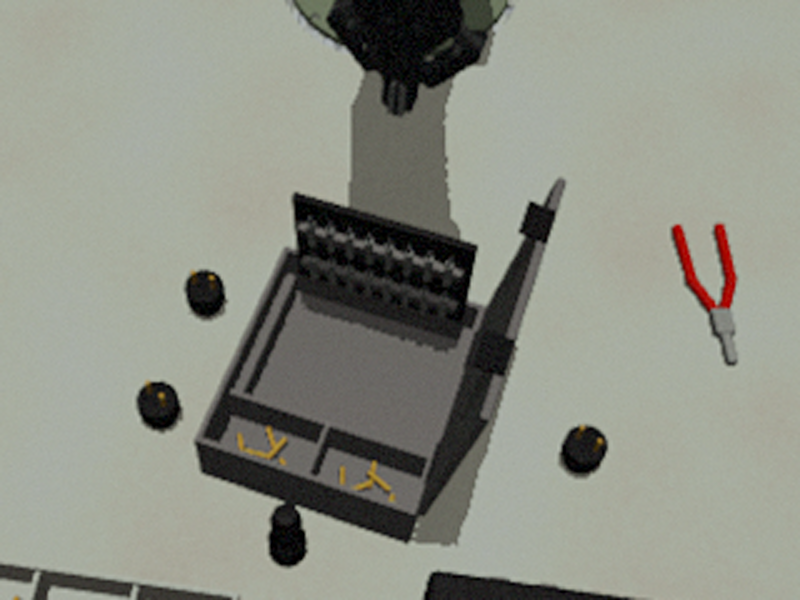

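The closed fingertips are at (398,110), in front of the flap and clear of everything. Next: lower, then move slowly towards the flap face.

apply_moves(targets=[{"hand": -1,"delta_pos": [0.7,0,0],"twist": [0,0,0]},{"hand": -1,"delta_pos": [1.4,0,0],"twist": [0,0,0]},{"hand": -1,"delta_pos": [2.1,0,0.2],"twist": [0,0,0]},{"hand": -1,"delta_pos": [2.6,0,0.5],"twist": [0,0,0]},{"hand": -1,"delta_pos": [2.8,0,0.8],"twist": [0,0,0]},{"hand": -1,"delta_pos": [2.8,0,1.1],"twist": [0,0,0]},{"hand": -1,"delta_pos": [2.8,0,1.4],"twist": [0,0,0]},{"hand": -1,"delta_pos": [2.8,0,1.5],"twist": [0,0,0]}])

```text
time_s: 2.73
tcp_pos: [474.8, 23.3, 170.1]
orientation: [[0.002, 0.197, 0.98], [0.0, 0.98, -0.197], [-1.0, 0.001, 0.002]]
contact_force: [-0.2, 0.4, 0.7]
opening: 0.001
```

apply_moves(targets=[{"hand": -1,"delta_pos": [0,0,0.2],"twist": [0,0,0]},{"hand": -1,"delta_pos": [0,0,0.4],"twist": [0,0,0]},{"hand": -1,"delta_pos": [0,0,0.6],"twist": [0,0,0]},{"hand": -1,"delta_pos": [0,0,0.8],"twist": [0,0,0]},{"hand": -1,"delta_pos": [0,0,1.0],"twist": [0,0,0]}])

```text
time_s: 3.15
tcp_pos: [502.8, 17.1, 169.4]
orientation: [[-0.0, 0.197, 0.98], [0.0, 0.98, -0.197], [-1.0, -0.0, -0.0]]
contact_force: [-2.4, 0.1, -0.0]
opening: -0.001
```

Contact at 2.4 N with the flap at about 1.33 rad. Now follow the arc.

apply_moves(targets=[{"hand": -1,"delta_pos": [0.1,0,0.4],"twist": [0,0,0]},{"hand": -1,"delta_pos": [0.22,0,0.78],"twist": [0,0,0]},{"hand": -1,"delta_pos": [0.38,0,1.1],"twist": [0,0,0]},{"hand": -1,"delta_pos": [0.56,0,1.4],"twist": [0,0,0]},{"hand": -1,"delta_pos": [0.77,0,1.68],"twist": [0,0,0]},{"hand": -1,"delta_pos": [1.0,0,1.93],"twist": [0,0,0]},{"hand": -1,"delta_pos": [1.27,0,2.17],"twist": [0,0,0]},{"hand": -1,"delta_pos": [1.55,0,2.37],"twist": [0,0,0]},{"hand": -1,"delta_pos": [1.86,0,2.55],"twist": [0,0,0]},{"hand": -1,"delta_pos": [2.18,0,2.69],"twist": [0,0,0]},{"hand": -1,"delta_pos": [2.45,0,2.78],"twist": [0,0,0]},{"hand": -1,"delta_pos": [2.68,0,2.85],"twist": [0,0,0]}])

```text
time_s: 4.15
tcp_pos: [586.3, 0.3, 87.7]
orientation: [[-0.001, 0.197, 0.98], [-0.0, 0.98, -0.197], [-1.0, -0.0, -0.001]]
contact_force: [-1.0, -0.0, 0.8]
opening: -0.0
```

```bash
python3 -c "
from h import *
snap('b')"
```

```text
t 4.15 tcp [5.863e+02 3.000e-01 8.770e+01] local -9.4 -15.2 tipz 65.70282457595783 F [-1.  -0.   0.8]
```

View pics/b_scene.png

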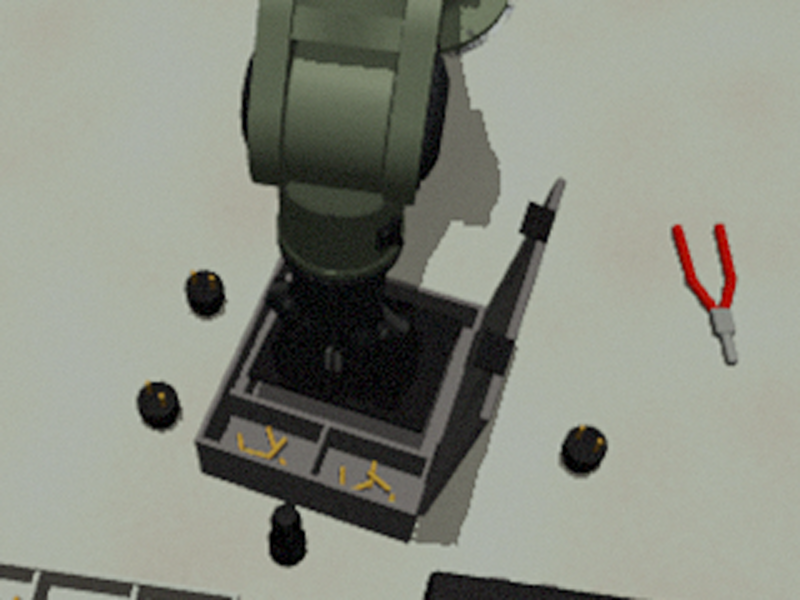

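The flap (black plate, around (370,350)) is nearly down. Press slowly to the stop.

apply_moves(targets=[{"hand": -1,"delta_pos": [0.15,0,0.03],"twist": [0,0,0]},{"hand": -1,"delta_pos": [0.3,0,0.05],"twist": [0,0,0]},{"hand": -1,"delta_pos": [0.4,0,0.05],"twist": [0,0,0]},{"hand": -1,"delta_pos": [0.45,0,0.05],"twist": [0,0,0]}])

```text
time_s: 4.53
tcp_pos: [587.8, 0.1, 75.2]
orientation: [[0.0, 0.197, 0.98], [-0.0, 0.98, -0.197], [-1.0, 0.0, 0.0]]
contact_force: [-0.1, -0.7, 1.1]
opening: -0.002
```

apply_moves(targets=[{"hand": -1,"delta_pos": [0.05,0,0],"twist": [0,0,0]},{"hand": -1,"delta_pos": [0.1,0,0],"twist": [0,0,0]},{"hand": -1,"delta_pos": [0.1,0,0],"twist": [0,0,0]}])

```text
time_s: 4.78
tcp_pos: [588.0, 0.0, 73.8]
orientation: [[0.001, 0.197, 0.98], [0.0, 0.98, -0.197], [-1.0, 0.0, 0.001]]
contact_force: [-7.4, 1.2, 24.0]
opening: 0.001
```

The flap has hit the stop: 24 N with the tip at z = 52. Lift straight up and look.

apply_moves(targets=[{"hand": -1,"delta_pos": [-0.5,0,0],"twist": [0,0,0]},{"hand": -1,"delta_pos": [-1.4,0,0],"twist": [0,0,0]},{"hand": -1,"delta_pos": [-2.4,0,0],"twist": [0,0,0]},{"hand": -1,"delta_pos": [-3.4,0,0],"twist": [0,0,0]},{"hand": -1,"delta_pos": [-4.4,0,0],"twist": [0,0,0]},{"hand": -1,"delta_pos": [-5.4,0,0],"twist": [0,0,0]},{"hand": -1,"delta_pos": [-6.4,0,0],"twist": [0,0,0]},{"hand": -1,"delta_pos": [-7.4,0,0],"twist": [0,0,0]},{"hand": -1,"delta_pos": [-8.4,0,0],"twist": [0,0,0]},{"hand": -1,"delta_pos": [-9.1,0,0],"twist": [0,0,0]},{"hand": -1,"delta_pos": [-9.2,0,0],"twist": [0,0,0]}])

```text
time_s: 5.7
tcp_pos: [588.7, -0.0, 352.5]
orientation: [[0.005, 0.197, 0.98], [0.001, 0.98, -0.197], [-1.0, 0.002, 0.005]]
contact_force: [1.1, 0.9, 0.3]
opening: 0.004
```

```bash
python3 -c "
from h import *
snap('c',('scene','side'))
for n in('scene','side'):
  c=pickle.load(open(f'c_{n}.pkl','rb'));W=world(c)
  L=(W[...,:2]-[598.5,13.3])@np.array([[.98,.199],[-.199,.98]])
  for x0 in range(-90,35,20):
    m=(abs(L[...,0]-x0)<6)&(abs(L[...,1])<60)&(W[...,2]<120); print(n,x0,np.median(W[m][:,2]) if m.sum() else None,m.sum())
"
```

```text
t 5.7 tcp [588.7  -0.  352.5] local -7.0 -15.0 tipz 330.5473588284667 F [1.1 0.9 0.3]
scene -90 51.09811511014861 221
scene -70 51.066183642612756 218
scene -50 51.00136165265413 233
scene -30 51.354970258358165 234
scene -10 51.00828932034411 242
scene 10 51.16573408419357 255
scene 30 50.768479337849215 294
side -90 53.57580825577055 152
side -70 53.272843754202164 161
side -50 53.602856731873814 150
side -30 53.52811214663393 166
side -10 53.26135649961042 163
side 10 53.34982999535012 192
side 30 51.97184018523636 216
```

View pics/c_scene.png

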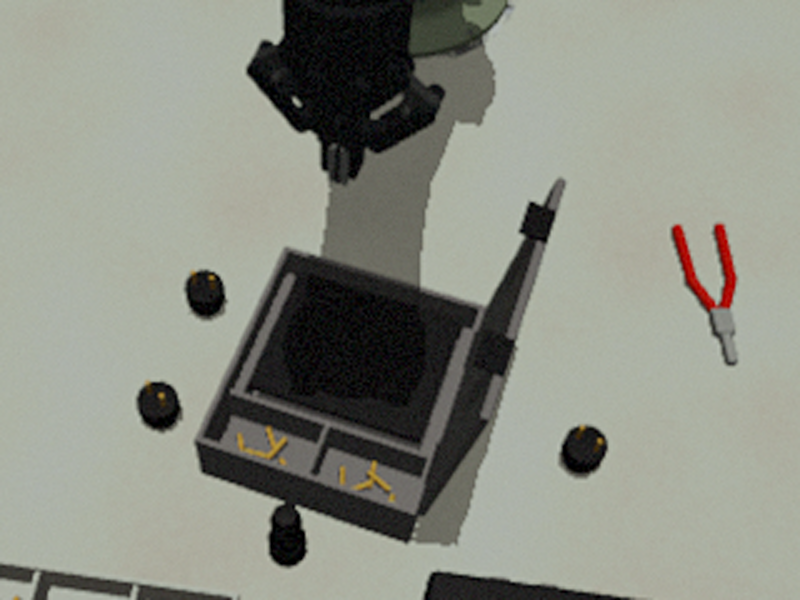

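The flap reads level at z ≈ 51–53 over its whole length in both cameras. The finger linkage bulges along the jaw axis, so I'll turn the gripper 90° for the cover push while crossing above the cover.

apply_moves(targets=[{"hand": -1,"delta_pos": [0,0.5,0.2],"twist": [1.4,0,0]},{"hand": -1,"delta_pos": [0,1.2,0.2],"twist": [2.8,0,0]},{"hand": -1,"delta_pos": [0,1.9,0.2],"twist": [4.2,0,0]},{"hand": -1,"delta_pos": [0,2.6,0.2],"twist": [5.6,0,0]},{"hand": -1,"delta_pos": [0,3.3,0.2],"twist": [7.0,0,0]},{"hand": -1,"delta_pos": [0,4.0,0.2],"twist": [8.4,0,0]},{"hand": -1,"delta_pos": [0,4.7,0.2],"twist": [9.8,0,0]},{"hand": -1,"delta_pos": [0,5.4,0.2],"twist": [11.2,0,0]},{"hand": -1,"delta_pos": [0,6.1,0.2],"twist": [12.6,0,0]},{"hand": -1,"delta_pos": [0,6.8,0.2],"twist": [14.0,0,0]},{"hand": -1,"delta_pos": [0,7.4,0.2],"twist": [15.4,0,0]},{"hand": -1,"delta_pos": [0,7.7,0.2],"twist": [16.8,0,0]}])

```text
time_s: 6.8
tcp_pos: [638.6, 228.0, 346.3]
orientation: [[-0.002, 0.995, -0.097], [-0.0, -0.097, -0.995], [-1.0, -0.002, 0.001]]
contact_force: [-0.3, 0.2, -0.7]
opening: 0.004
```

apply_moves(targets=[{"hand": -1,"delta_pos": [0,0,0],"twist": [1.2,0,0]},{"hand": -1,"delta_pos": [0,0,0],"twist": [1.2,0,0]},{"hand": -1,"delta_pos": [0,0,0],"twist": [1.2,0,0]}])

```text
time_s: 7.05
tcp_pos: [638.8, 225.1, 347.1]
orientation: [[-0.001, 0.981, -0.194], [-0.001, -0.194, -0.981], [-1.0, -0.001, 0.002]]
contact_force: [0.1, 1.2, 0.2]
opening: -0.003
```

```bash
python3 -c "
from h import *
snap('d')
from rig import bot;s=bot.get_state();print(np.round(s['q'],2),np.round(s['orientation'],3))
"
```

```text
t 7.05 tcp [638.8 225.1 347.1] local -2.7 215.6 tipz 325.11316892024666 F [0.1 1.2 0.2]
[-0.73  0.59  0.52  1.34 -0.29  1.29 -0.4 ] [[-0.001  0.981 -0.194]
 [-0.001 -0.194 -0.981]
 [-1.    -0.001  0.001]]
```

View pics/d_scene.png

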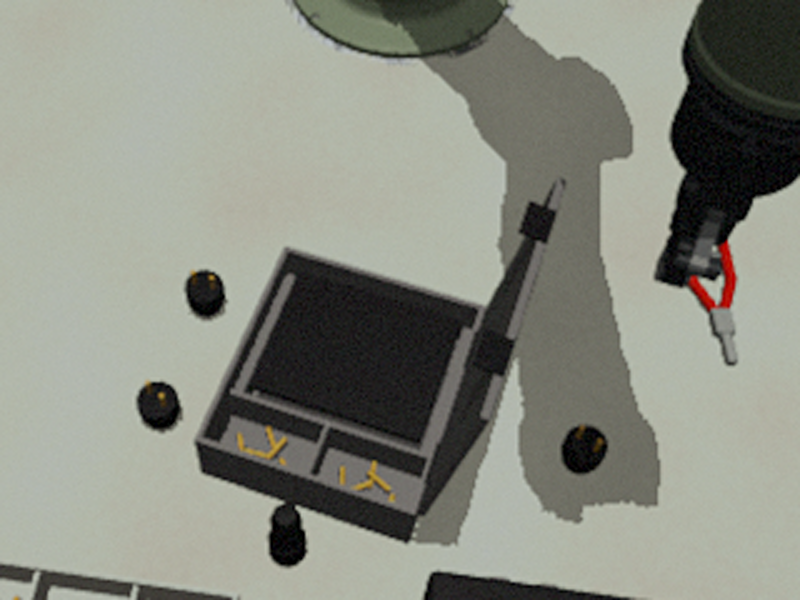

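Gripper turned, at local y = 215, outside the cover and well above plug_a. Descend and approach.

apply_moves(targets=[{"hand": -1,"delta_pos": [0.8,0,0],"twist": [0,0,0]},{"hand": -1,"delta_pos": [1.6,0,0],"twist": [0,0,0]},{"hand": -1,"delta_pos": [2.4,0,0],"twist": [0,0,0]},{"hand": -1,"delta_pos": [2.9,0,0.1],"twist": [0,0,0]},{"hand": -1,"delta_pos": [3.0,0,0.4],"twist": [0,0,0]},{"hand": -1,"delta_pos": [3.0,0,0.7],"twist": [0,0,0]},{"hand": -1,"delta_pos": [3.0,0,0.95],"twist": [0,0,0]},{"hand": -1,"delta_pos": [3.0,0,1.1],"twist": [0,0,0]},{"hand": -1,"delta_pos": [3.0,0,1.1],"twist": [0,0,0]}])

```text
time_s: 7.85
tcp_pos: [633.1, 191.3, 259.8]
orientation: [[0.002, 0.98, -0.198], [0.0, -0.198, -0.98], [-1.0, 0.002, -0.001]]
contact_force: [-0.0, 0.7, 1.1]
opening: 0.002
```

apply_moves(targets=[{"hand": -1,"delta_pos": [0,0,0.2],"twist": [0,0,0]},{"hand": -1,"delta_pos": [0,0,0.4],"twist": [0,0,0]},{"hand": -1,"delta_pos": [0,0,0.6],"twist": [0,0,0]},{"hand": -1,"delta_pos": [0,0,0.8],"twist": [0,0,0]}])

```text
time_s: 8.18
tcp_pos: [627.8, 168.8, 258.5]
orientation: [[0.0, 0.98, -0.197], [-0.0, -0.197, -0.98], [-1.0, 0.0, 0.0]]
contact_force: [0.5, 0.3, -0.4]
opening: 0.001
```

```bash
python3 -c "
from h import *
snap('e',('scene','side'))
"
```

```text
t 8.1833 tcp [627.8 168.8 258.5] local -2.3 158.3 tipz 236.48951493802343 F [ 0.5  0.3 -0.4]
```

View pics/e_scene.png

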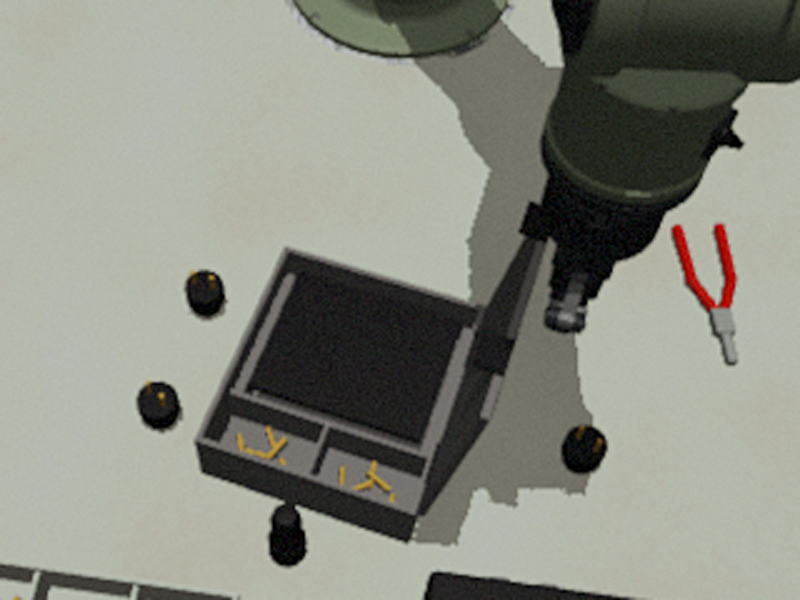

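View pics/e_side.png

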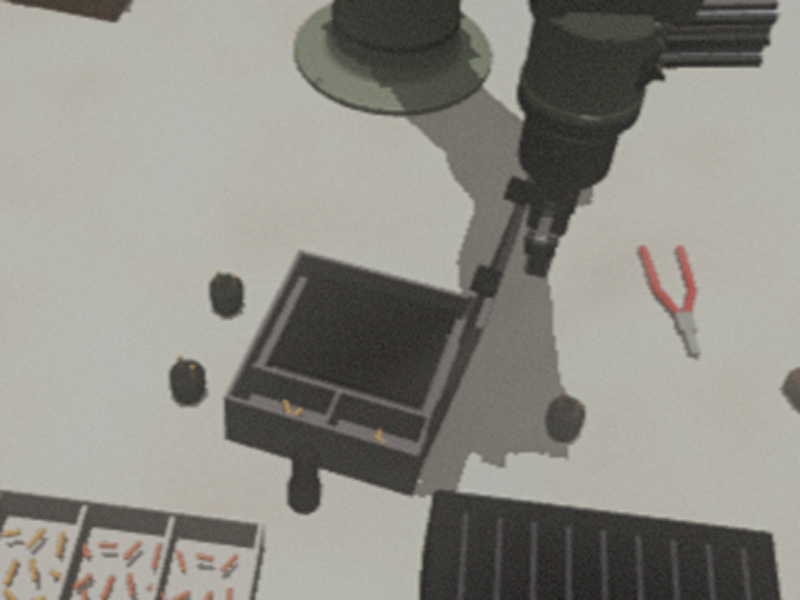

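No contact yet, and the fingers are just outside the cover's outer face. Continue.

apply_moves(targets=[{"hand": -1,"delta_pos": [0,0,0.2],"twist": [0,0,0]},{"hand": -1,"delta_pos": [0,0,0.4],"twist": [0,0,0]},{"hand": -1,"delta_pos": [0,0,0.5],"twist": [0,0,0]}])

```text
time_s: 8.53
tcp_pos: [624.8, 153.8, 258.4]
orientation: [[-0.0, 0.98, -0.197], [-0.0, -0.197, -0.98], [-1.0, 0.0, 0.0]]
contact_force: [0.5, 3.3, 1.5]
opening: 0.001
```

Contact (3.3 N). Follow the cover's arc.

apply_moves(targets=[{"hand": -1,"delta_pos": [0,0,0.3],"twist": [0,0,0]},{"hand": -1,"delta_pos": [0,0,0.7],"twist": [0,0,0]},{"hand": -1,"delta_pos": [0,0,1.1],"twist": [0,0,0]},{"hand": -1,"delta_pos": [0,0,1.5],"twist": [0,0,0]},{"hand": -1,"delta_pos": [0,0,1.9],"twist": [0,0,0]},{"hand": -1,"delta_pos": [0.02,0,2.3],"twist": [0,0,0]},{"hand": -1,"delta_pos": [0.12,0,2.7],"twist": [0,0,0]},{"hand": -1,"delta_pos": [0.25,0,3.05],"twist": [0,0,0]},{"hand": -1,"delta_pos": [0.38,0,3.4],"twist": [0,0,0]},{"hand": -1,"delta_pos": [0.55,0,3.73],"twist": [0,0,0]},{"hand": -1,"delta_pos": [0.74,0,4.05],"twist": [0,0,0]},{"hand": -1,"delta_pos": [0.95,0,4.38],"twist": [0,0,0]}])

```text
time_s: 9.53
tcp_pos: [598.9, 25.0, 229.3]
orientation: [[0.0, 0.98, -0.197], [-0.0, -0.197, -0.98], [-1.0, 0.0, 0.0]]
contact_force: [-0.2, 1.7, 2.9]
opening: 0.001
```

```bash
python3 -c "
from h import *
snap('f',('scene','side'))
"
```

```text
t 9.5333 tcp [598.9  25.  229.3] local -1.9 11.5 tipz 207.3395931859353 F [-0.2  1.7  2.9]
```

View pics/f_scene.png

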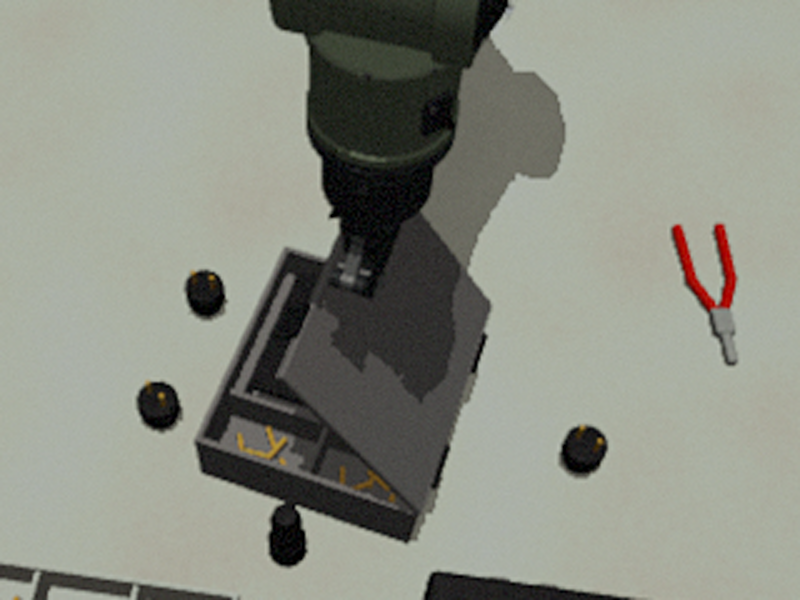

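The cover is half over with the fingertips near its free edge at (350,280); forces are about 3 N. Continue, slowing down.

apply_moves(targets=[{"hand": -1,"delta_pos": [0.23,0,0.3],"twist": [0,0,0]},{"hand": -1,"delta_pos": [0.47,0,0.58],"twist": [0,0,0]},{"hand": -1,"delta_pos": [0.72,0,0.85],"twist": [0,0,0]},{"hand": -1,"delta_pos": [1.02,0,1.09],"twist": [0,0,0]},{"hand": -1,"delta_pos": [1.32,0,1.32],"twist": [0,0,0]},{"hand": -1,"delta_pos": [1.63,0,1.53],"twist": [0,0,0]},{"hand": -1,"delta_pos": [1.97,0,1.72],"twist": [0,0,0]},{"hand": -1,"delta_pos": [2.31,0,1.88],"twist": [0,0,0]},{"hand": -1,"delta_pos": [2.65,0,2.02],"twist": [0,0,0]},{"hand": -1,"delta_pos": [2.95,0,2.12],"twist": [0,0,0]},{"hand": -1,"delta_pos": [3.2,0,2.18],"twist": [0,0,0]},{"hand": -1,"delta_pos": [3.4,0,2.23],"twist": [0,0,0]}])

```text
time_s: 10.63
tcp_pos: [585.7, -39.8, 126.9]
orientation: [[-0.001, 0.98, -0.197], [-0.0, -0.197, -0.98], [-1.0, -0.001, 0.0]]
contact_force: [0.1, -1.5, 2.3]
opening: -0.001
```

apply_moves(targets=[{"hand": -1,"delta_pos": [0.12,0,0.02],"twist": [0,0,0]},{"hand": -1,"delta_pos": [0.24,0,0.04],"twist": [0,0,0]},{"hand": -1,"delta_pos": [0.36,0,0.06],"twist": [0,0,0]},{"hand": -1,"delta_pos": [0.48,0,0.07],"twist": [0,0,0]},{"hand": -1,"delta_pos": [0.58,0,0.08],"twist": [0,0,0]},{"hand": -1,"delta_pos": [0.66,0,0.08],"twist": [0,0,0]},{"hand": -1,"delta_pos": [0.72,0,0.08],"twist": [0,0,0]}])

```text
time_s: 11.22
tcp_pos: [585.5, -42.0, 106.1]
orientation: [[0.0, 0.98, -0.197], [-0.0, -0.197, -0.98], [-1.0, 0.0, 0.0]]
contact_force: [-0.6, -0.8, 1.8]
opening: -0.004
```

apply_moves(targets=[{"hand": -1,"delta_pos": [0.05,0,0],"twist": [0,0,0]},{"hand": -1,"delta_pos": [0.1,0,0],"twist": [0,0,0]},{"hand": -1,"delta_pos": [0.14,0,0],"twist": [0,0,0]},{"hand": -1,"delta_pos": [0.18,0,0],"twist": [0,0,0]},{"hand": -1,"delta_pos": [0.18,0,0],"twist": [0,0,0]}])

```text
time_s: 11.63
tcp_pos: [585.4, -41.9, 100.7]
orientation: [[-0.0, 0.98, -0.197], [0.0, -0.197, -0.98], [-1.0, -0.0, -0.0]]
contact_force: [0.1, 1.0, 0.9]
opening: 0.005
```

apply_moves(targets=[{"hand": -1,"delta_pos": [0.03,0,0],"twist": [0,0,0]},{"hand": -1,"delta_pos": [0.05,0,0],"twist": [0,0,0]},{"hand": -1,"delta_pos": [0.05,0,0],"twist": [0,0,0]}])

```text
time_s: 11.88
tcp_pos: [585.5, -41.9, 100.4]
orientation: [[0.0, 0.98, -0.197], [0.001, -0.197, -0.98], [-1.0, 0.0, -0.001]]
contact_force: [-6.2, 0.7, 20.0]
opening: -0.0
```

Firm stop: 20 N with the tip at z = 78. Lift off and verify.

apply_moves(targets=[{"hand": -1,"delta_pos": [-0.3,0,0],"twist": [0,0,0]},{"hand": -1,"delta_pos": [-1.0,0,0],"twist": [0,0,0]},{"hand": -1,"delta_pos": [-1.9,0,0],"twist": [0,0,0]},{"hand": -1,"delta_pos": [-2.8,0,0],"twist": [0,0,0]},{"hand": -1,"delta_pos": [-3.7,0,-0.2],"twist": [0,0,0]},{"hand": -1,"delta_pos": [-4.6,0,-0.2],"twist": [0,0,0]},{"hand": -1,"delta_pos": [-5.5,0,-0.2],"twist": [0,0,0]},{"hand": -1,"delta_pos": [-6.3,0,-0.2],"twist": [0,0,0]},{"hand": -1,"delta_pos": [-6.6,0,-0.2],"twist": [0,0,0]},{"hand": -1,"delta_pos": [-6.6,0,-0.2],"twist": [0,0,0]}])

```text
time_s: 12.72
tcp_pos: [587.3, -36.1, 299.7]
orientation: [[0.003, 0.98, -0.197], [0.001, -0.197, -0.98], [-1.0, 0.003, -0.001]]
contact_force: [0.4, 0.1, -0.8]
opening: -0.004
```

```bash
python3 -c "
from h import *
snap('g',('scene','side'))
d=pickle.load(open('c0.pkl','rb'))
for n in('scene','side'):
  c=pickle.load(open(f'g_{n}.pkl','rb'));W=world(c)
  L=(W[...,:2]-[598.5,13.3])@np.array([[.98,.199],[-.199,.98]])
  for y0 in range(-90,95,30):
    m=(abs(L[...,1]-y0)<6)&(abs(L[...,0])<95)&(W[...,2]<150); print(n,y0,np.median(W[m][:,2]) if m.sum() else None,m.sum())
  W0=world(d[n])
  for nm,p in dict(a=(624,233),b=(510,-136),c=(640,-155),conn=(750,-17)).items():
    r=[]
    for w in(W0,W):
      m=(np.hypot(w[...,0]-p[0],w[...,1]-p[1])<40)&(w[...,2]>22)&(w[...,2]<92)
      L=(w[...,:2]-[598.5,13.3])@np.array([[.98,.199],[-.199,.98]]); m&=(abs(L[...,0])>116)|(L[...,1]<-106)|(L[...,1]>180)
      r.append(w[m].mean(0).round(1))
    print(nm,*r)
"
```

```text
t 12.7167 tcp [587.3 -36.1 299.7] local -1.1 -50.6 tipz 277.6616132594794 F [ 0.4  0.1 -0.8]
scene -90 77.7357160811224 379
scene -60 77.48282455929535 395
scene -30 77.68311668749799 389
scene 0 77.49189117484613 405
scene 30 77.55221480401613 405
scene 60 77.61972403010952 416
scene 90 77.72848306115023 426
a [625.4 231.   34.9] [625.4 231.1  34.7]
b [ 509.2 -139.2   34.7] [ 509.  -139.4   34.9]
c [ 637.2 -157.3   35.1] [ 637.2 -157.2   35.2]
conn [754.  -18.2  60.1] [753.9 -18.2  60.3]
side -90 79.79580047875685 289
side -60 79.51251859147565 301
side -30 79.83327968933345 312
side 0 79.50991206790705 316
side 30 79.57662210382614 324
side 60 79.28418006743692 332
side 90 76.65942096528232 468
a [623.9 228.8  36.2] [623.9 228.6  36.2]
b [ 507.4 -141.7   36.5] [ 507.4 -141.8   36. ]
c [ 635.4 -159.6   36.5] [ 635.5 -159.5   36.6]
conn [752.1 -21.2  58.8] [752.1 -21.2  58.5]
```

View pics/g_scene.png

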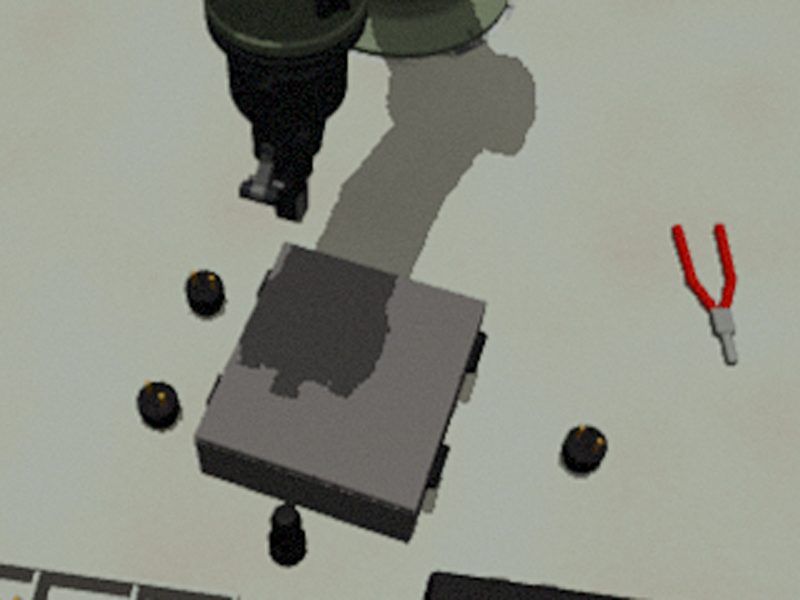

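View pics/g_side.png

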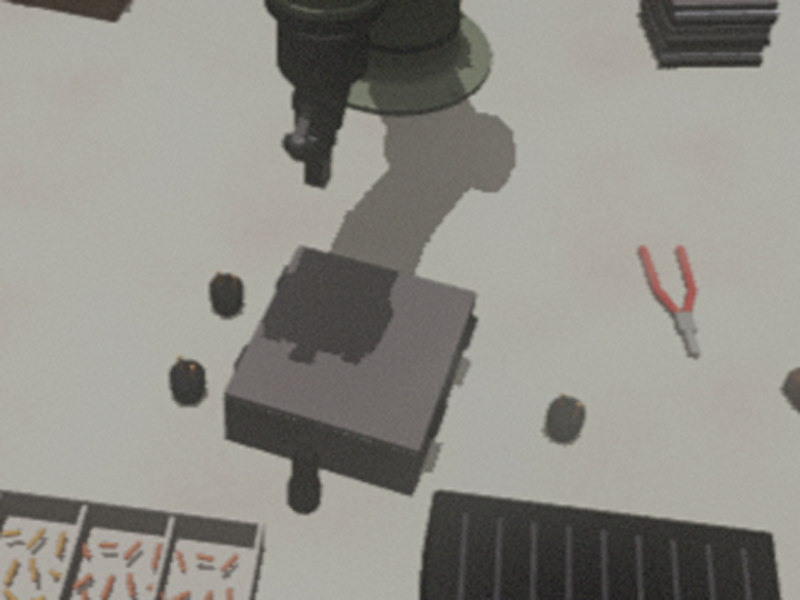

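Both views show the cover shut and level at z ≈ 78, and the plugs, connector and pliers where they were. The tool is about 200 mm clear, so I'm handing in.

```bash
python3 -c "
from rig import bot
print(bot.close_job())"
```

```text
the job is handed in; nothing more can be done
None
```

The case is closed. With the fingers shut, I pushed the bit flap down to its stop first, then swung the cover over from outside and eased it down to its stop. I handed the job in at about 13 s.

**Checks before handing in:**
- **Flap:** it read level at z ≈ 51–53 mm along its whole length in both cameras; 52 mm is flat.
- **Cover:** it read level at z ≈ 77.6 mm in the scene camera. The side camera gave about 79.5 mm, with 76.7 mm near the hinge; 78 mm is shut. The cameras disagree by about 2 mm, which is within calibration.
- **Forces:** readings were about 2–3 N while swinging. Pressing at the firm stops gave 24 N for the flap and 20 N for the cover.
- **Bystanders:** the three plugs and the connector measured the same as at the start, to within 0.5 mm. The pliers look unmoved. The screwdriver was well away from the work and I did not re-check it.
- **Robot:** when I handed in, the tool was about 200 mm above the case and touching nothing.

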